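# Index the paint carousel and set out the squat jar

## Robot

A 7-joint arm with a two-finger parallel gripper is mounted at the origin on the work surface. World frame = base frame: x ahead of the robot, y to its left, z up, the work surface at z = 0. Lengths are in m, angles in rad, forces in N, time in s.
With the tool pointing down it reaches from about 0.4 to 0.85 m from the base axis. Payload 10.4 kg.
Tool frame: the origin (TCP) lies on the front face of the gripper's body, between the roots of the fingers; the fingertips stand 73 mm ahead of it and the grasp point (between the pads) lies 54 mm ahead of it; z points along the fingers, y is the line along which they close (so a half turn about z gives the same grasp; the last joint's range is limited). The gripper opens to 85 mm and grips with 20 to 120 N. Pads are 22 mm wide; open, the fingers measure 114 mm over their backs; the gripper's body (76 mm by 85 mm) begins 54 mm behind the grasp point. The pads swing forward as they close: fully open they stand 13 mm farther back than shut.
Start: joints at [1.265, 0.332, -0.065, 1.46, 0.022, 1.35, -0.088], TCP at [0.174, -0.6, 0.304] pointing down, gripper open.
Joint ranges: [-2.6, 2.6], [-0.5, 2.12], [-1.47, 1.34], [0.16, 2.42], [-1.27, 4.41], [0.06, 2.06], [-2.6, 2.6]. Speed limits (rad/s): [2.22, 2.22, 2.79, 2.79, 3.14, 3.14, 3.14].

## Interface

Orientations are given as a unit quaternion [x, y, z, w].
In Python, from workcell import manip gives the robot as it stands.
- The arm moves only by the shell command python3 -m jog 'ROWS' [FORCE]. ROWS is JSON, a list of rows, each an object with "grip": the gripper command: -1 is fully open, 1 is shut, values between are in proportion; "slide": the shift along the tool's x, y, z in cm, a list of three; "yaw": the turn about the tool's z in rad. A call has 1 to 8 rows; each row shifts and turns the commanded pose from where the row before left it, along the tool's axes as they then stand; what a row does not reach is not made up. A row lasts 1/10 s, in which the tool goes at most 50 mm and 8.59 degrees, less where a joint would pass 70% of its speed; a pose out of reach is approached as far as the arm can. A call with a gripper value outside its range is refused whole. The fingers move at their own pace and stop on an object; FORCE is the grip in N (left out, the last holds). Time passes only in rows, so rows that do not move let the fingers close. It gives the time, the measured TCP pose, the force, the opening and the grip force at its end, in the units of the state.
- manip.get_obs(): the state, without advancing time (a new reading comes with each control period).
- manip.camera(name): name is "scene" or "top" or "wrist"; returns the picture (420x560x3 uint8, blue, green, red); there is no depth.
- manip.calibration(name): a dict with "vfov" (degrees; the focal length in pixels is half the picture's height over the tangent of half this angle, whatever the lens; pixels are square), "cx", "cy" (the principal point, pixels), "camera_from_world" (4x4, takes a point from world to camera coordinates). Camera axes: x right, y down, z forward; pixel columns grow to the right and rows downward; lengths in m; the calibration is good to about 2 mm. A picture is of the moment at which its call begins: read the wrist's pose just before it. calibration takes no time and is no camera call; for the wrist camera it gives the pose at the moment of the call.
- manip.hand_in(): hands the job in; it is judged then, once.
Trained networks look in the newest picture that a camera, given by its name, has taken for a name from the list of things; names that differ only in an ending like _2 or _b are one class to them, and where a whole thing is asked for, a point or a joint stands for the part that bears it (a point fixed in the world has none). Each returns a list of dicts, best first, with "conf" (0 to 1); they miss things now and then, are a little off and sometimes report something else, mostly with a low value. They report only what shows in the picture. A call takes as long as a camera call. They do not tell look-alikes from the thing itself.
- manip.masks_of(thing, camera): "region" (420x560 bool, what is visible of it) and "centre" ([column, row] in pixels, amid what is visible of it).
The state is a dict: "clock": time; "joint_pos": joint angles; "joint_velocities": joint speeds; "tau": joint torques, N m; "position": TCP position; "ee_rot": TCP orientation; "ft_force": force on the tool from outside, world axes, zero at the start; "torque": the same for the moment, N m; "grip_width": opening from 0.0 (shut) to 1.0 (fully open); "grasp_force": force on a finger pad.
Only numpy, scipy, OpenCV 4.12 (cv2) and the standard library are available. Lean on these libraries where they do the work, as an engineer would, in place of code of your own. Each camera call takes 0.05 s, during which the arm holds its last target. There are 200 camera calls.

## Task

The paint carousel is locked with an empty place at its pointer tab. Pull the round lock knob beside it right out, turn the carousel one place in whichever direction brings the squat jar to the pointer tab, and push the knob fully home again. Then lift the jar off the locked carousel, set it down upright, wholly on the cork coaster, before letting go of it, and leave the other things where they stand.

Things in the scene. Friction and masses are not known exactly. Their poses are not given: they have to be found in the camera images.
- stand: Fixed round black steel foot of the paint carousel, 240 mm across. Origin on the carousel's axis at table height, z up. Its -x side is the front: there a thin post (85 mm high, 142 to 162 mm from the axis) carries the flat pointer tab. Its -y side carries the lock knob.
- carousel (a joint): Turn of the carousel about its upright axis, rad, counter-clockwise from above positive, 0 at the start. Six detented places 60 degrees (1.047) apart: it centres itself to about 0.02 and snaps to the nearer place; turning takes about 0.3 N m. With the lock home its bolt sits between teeth and it cannot turn; the bolt goes home only when a place is at the pointer.
- turn_bar (a point): Centre of the dark wooden turning bar on top of the carousel's centre post, 255 mm above the table: 44 mm long (point x), 14 mm wide (point y), 26 mm high; it turns with the carousel, and at joint 0 its length points at the pointer tab. The post below it is 20 mm thick.
- front_place (a point): Centre of the place at the pointer tab, fixed to the stand, 128 mm above the table on top of the plywood disc (230 mm across, 10 mm thick, edge raised 12 mm), 80 mm from the axis on the stand's -x side. Each of the six places has three pins 5.5 mm high round what stands there, 26.5 mm from its centre: one straight outward, the others 120 degrees either way.
- lock (a joint): Travel of the lock knob along its axis, m: 0 fully home (locked), 0.022 fully out (unlocked; the bolt is clear of the teeth beyond 0.014). It clicks over half way and stays at either end; takes about 6 N.
- lock_knob (a point): Centre of the lock knob's round white head, moving with it: 26 mm diameter, 11 mm inward and 10 mm outward of the point, on an 11 mm shaft; a 19 mm guide bush begins 25 mm inward when home. Its z: pulling-out direction, leaning 38 degrees from vertical away from the carousel; its x: level, along the rim. Home: 60 mm above the table, 132 mm from the axis, under the disc's edge for an upright tool.
- jar: The squat jar: clear plastic with a white cap, 46 mm diameter, 52 mm high, 0.1 kg, standing on the carousel in one of the two places next to the front one (left or right). Origin at the centre of its underside, z up.
- bottle: Slim bottle of white plastic with shoulder and neck, 41 mm diameter, 92 mm high, on the carousel in the other place next to the front one. Origin at the centre of its underside, z up.
- tin: Plain metal can, 45 mm diameter, 72 mm high, on the carousel's rear place. Origin at the centre of its underside, z up.
- coaster: Round cork coaster fixed on the table, 92 mm diameter, 5 mm thick. Origin at the centre of its underside.
- gilded_planter: Square concrete planter with gilded lower walls, 115 x 115 x 85 mm, open on top. Origin at the centre of its underside. Bystander.
- plain_planter: Square bare concrete planter, 100 x 100 x 70 mm. Origin at the centre of its underside. Bystander.
- phone: Black phone lying flat, 150 x 73 x 9 mm. Origin at the centre of its underside. Bystander.
- brush: Paint brush lying flat, 190 mm long along its x. Bystander.
- water_cup: Clear plastic cup, 72 mm diameter, 85 mm high. Origin at the centre of its underside. Bystander.
Mind the look-alikes: they are no part of the job. There is more than one size of the coaster; the one meant has the size given above. Leave any green look-alike of the jar alone.

How it is judged:
By the outcome, as a careful person would: the job done as asked, in the order asked, and still so for the second after the job is handed in, with the robot touching nothing.
It also fails if it takes over 67 s, if anything falls off the work surface, if the arm or the gripper's body presses on something with over 40 N, if the wrist force passes 120 N, or if a joint passes its speed limit or range.

## Working session

There is one attempt and no reset: what is moved stays moved. The work goes in short steps, Python scripts to look and compute and a shell command to move; the robot and the scene stay as the last step left them, time stands still between calls to the robot, and variables do not carry over. Pictures are saved under pics/ and viewed, at most 13 in all, crops included, and the job is handed in when it is done.

```bash
mkdir -p pics; cat > h.py <<'E'
import numpy as np, cv2
from workcell import manip
def ray(cam,px):
    c=manip.calibration(cam); f=210/np.tan(np.radians(c['vfov']/2))
    T=np.array(c['camera_from_world']); R=T[:3,:3]; o=-R.T@T[:3,3]
    d=R.T@np.array([(px[0]-c['cx'])/f,(px[1]-c['cy'])/f,1]); return o,d
def atz(cam,px,z):
    o,d=ray(cam,px); return o+d*(z-o[2])/d[2]
def proj(cam,p):
    c=manip.calibration(cam); f=210/np.tan(np.radians(c['vfov']/2))
    T=np.array(c['camera_from_world']); q=T[:3,:3]@np.array(p)+T[:3,3]
    return np.array([c['cx']+f*q[0]/q[2],c['cy']+f*q[1]/q[2]])
def tri(p1,p2,c1='scene',c2='top'):
    A=[];b=[]
    for c,p in((c1,p1),(c2,p2)):
        o,d=ray(c,p); d/=np.linalg.norm(d); M=np.eye(3)-np.outer(d,d); A.append(M); b.append(M@o)
    return np.linalg.solve(sum(A),sum(b))
E
python3 - <<'E'
from h import *
np.set_printoptions(precision=3,suppress=True)
o=manip.get_obs(); print({k:np.round(v,3) for k,v in o.items()})
a=manip.camera('scene'); b=manip.camera('top')
cv2.imwrite('pics/scene.png',a); cv2.imwrite('pics/top.png',b)
for c in('scene','top'):
    print(c,ray(c,(280,210)))
    for t in['stand','carousel','turn_bar','lock_knob','jar','bottle','tin','coaster']:
        for m in manip.masks_of(t,c)[:3]:
            ys,xs=np.nonzero(m['region']); print(c,t,round(m['conf'],2),np.round(m['centre'],1),xs.min(),xs.max(),ys.min(),ys.max())
E
```

```text
{'clock': np.float64(0.0), 'joint_pos': array([ 1.265,  0.333, -0.065,  1.461,  0.022,  1.35 , -0.088]), 'joint_velocities': array([ 0.001, -0.001,  0.001,  0.001,  0.   ,  0.001,  0.001]), 'tau': array([  0.   , -62.543,   0.05 , -39.161,   0.016,   0.01 ,  -0.   ]), 'position': array([ 0.174, -0.6  ,  0.303]), 'ee_rot': array([ 0.99 ,  0.141, -0.   , -0.001]), 'ft_force': array([ 0.718, -0.331, -0.359]), 'torque': array([ 0.059, -0.029, -0.001]), 'grasp_force': np.float64(0.0), 'grip_width': np.float64(0.998)}
scene (array([1.287, 0.253, 0.941]), array([-0.668, -0.225, -0.71 ]))
scene stand 0.58 [266.2 234. ] 219 304 173 274
scene stand 0.49 [403.5 304.5] 374 432 277 332
scene carousel 0.8 [264.5 224.7] 223 304 174 267
scene turn_bar 0.97 [267.9 223.5] 223 304 174 268
scene jar 0.6 [215.4 199. ] 206 220 192 210
scene jar 0.54 [247.8 193.7] 238 252 184 204
scene jar 0.16 [178.7 188.3] 168 193 171 200
scene bottle 0.81 [289.3 199.5] 284 298 183 213
scene bottle 0.67 [132.4 225.5] 112 159 201 247
scene tin 0.73 [254.5 230. ] 246 262 212 240
scene coaster 0.8 [402.1 269.2] 391 415 262 276
scene coaster 0.68 [373.4 233.4] 360 388 225 247
top (array([0.298, 0.011, 1.418]), array([ 0.18 , -0.027, -0.984]))
top stand 0.79 [286.4 207.7] 249 331 170 259
top turn_bar 0.97 [284.5 205.1] 249 324 168 243
top jar 0.72 [353.7 244.4] 346 361 234 248
top jar 0.59 [311.  215.8] 303 318 208 224
top bottle 0.68 [264.3 216.7] 257 270 209 224
top tin 0.57 [287.8 174.9] 278 293 167 185
top coaster 0.89 [158.6 214.8] 149 169 207 227
top coaster 0.75 [188.2 250.4] 175 202 238 265
top coaster 0.69 [354.2 147. ] 344 365 136 161
```

```bash
python3 - <<'E'
from h import *
a=cv2.imread('pics/scene.png'); b=cv2.imread('pics/top.png')
x=cv2.resize(a[140:340,170:440],None,fx=2.9,fy=2.9,interpolation=cv2.INTER_CUBIC)
y=cv2.resize(b[120:290,140:380],None,fx=3.3,fy=3.3,interpolation=cv2.INTER_CUBIC)
cv2.imwrite('pics/s1.png',x); cv2.imwrite('pics/t1.png',y)
E
```

```text
(no output)
```

View pics/s1.png

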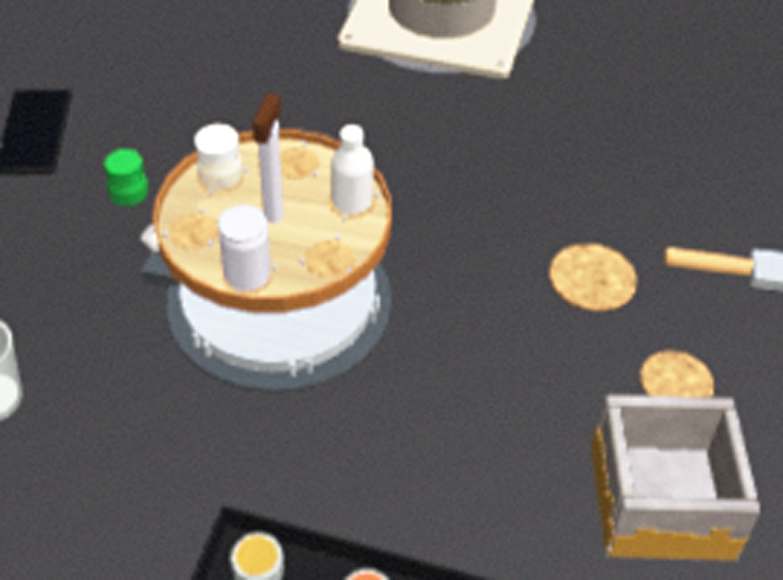

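View pics/t1.png

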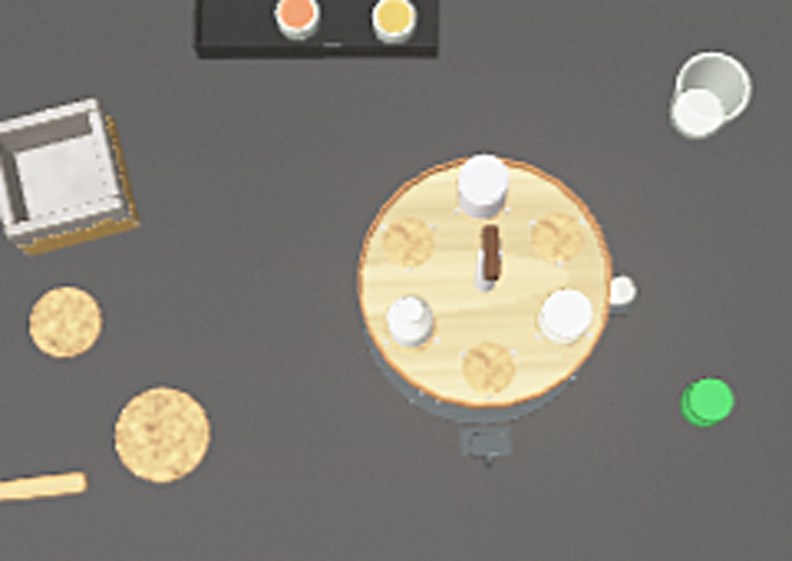

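View pics/scene.png

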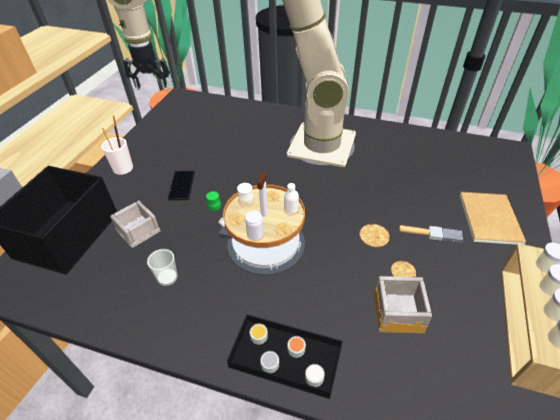

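The scene image shows the carousel at about (265,215), with the pointer tab facing the robot. In the top image:
- The white-cap jar is at (312,215), right of the front place. The bottle is at (265,215) and the tin at (287,173).
- The knob is at (328,208).
- Jar look-alikes: the green jar at (354,242), the tin (white, taller), and the paint pots on the tray. I choose (312,215).
- Coasters: the large one at (189,251) and a small one at (159,217).

```bash
python3 - <<'E'
from h import *
np.set_printoptions(precision=4,suppress=True)
def F(x,y): return (x/3.3+140-.35,y/3.3+120-.35)
P={}
for n,p,z in[('bar',(491,241),.268),('tin',(484,172),.2),('jar',(568,313),.18),('bottle',(413,308),.22),('front',(489,367),.128),('lb',(408,241),.128),('rb',(556,237),.128),('tab',(487,443),.085),('knob',(622,291),.066),('big',(162,434),.005),('small',(66,321),.005)]:
    P[n]=atz('top',F(*p),z); print(n,P[n][:2])
for n,(l,r) in{'big':((114,434),(210,434)),'small':((29,321),(102,321))}.items(): print(n,np.linalg.norm(atz('top',F(*l),.005)-atz('top',F(*r),.005)))
# fit pose
m={'tin':(80,0),'jar':(80,240),'bottle':(80,120),'front':(80,180),'lb':(80,60),'rb':(80,-60),'tab':(152,180),'bar':(0,0)}
A=np.array([[r*np.cos(np.radians(t)),r*np.sin(np.radians(t))] for r,t in m.values()])/1000
B=np.array([P[k][:2] for k in m]); c=A-A.mean(0); d=B-B.mean(0)
th=np.arctan2((c[:,0]*d[:,1]-c[:,1]*d[:,0]).sum(),(c*d).sum())
R=np.array([[np.cos(th),-np.sin(th)],[np.sin(th),np.cos(th)]]); t=B.mean(0)-R@A.mean(0)
print('yaw',th,'axis',t); print((B-(A@R.T+t))*1000)
def W(x,y,z): return np.r_[R@[x,y]+t,z]
for n,q in[('knob',(0,-.132,.06)),('jar',(-.04,-.0693,.18)),('front',(-.08,0,.128)),('bar',(0,0,.268))]: print(n,W(*q),proj('top',W(*q)),proj('scene',W(*q)))
print('big in scene',proj('scene',P['big']), 'stand-frame knob', R.T@(P['knob'][:2]-t))
E
```

```text
bar [ 0.5564 -0.0447]
tin [ 0.6342 -0.0427]
jar [ 0.5107 -0.1159]
bottle [0.509  0.0205]
front [ 0.4702 -0.0478]
lb [0.5882 0.0255]
rb [ 0.5912 -0.1119]
tab [ 0.4046 -0.0468]
knob [ 0.5514 -0.1804]
big [0.4224 0.27  ]
small [0.5359 0.369 ]
big 0.09430036289255284
small 0.07267042852402592
yaw 0.02245773154687064 axis [ 0.5521 -0.045 ]
[[ 2.1578  0.551 ]
 [-2.9544 -0.6679]
 [-1.4952 -2.8666]
 [-1.9259 -0.969 ]
 [-2.2579  0.4215]
 [-2.3595  1.5241]
 [ 4.5009  1.6184]
 [ 4.3342  0.3885]]
knob [ 0.555 -0.177  0.06 ] [326.7933 207.0831] [223.3354 221.6136]
jar [ 0.5136 -0.1152  0.18  ] [311.5222 213.4996] [244.0119 187.4791]
front [ 0.4721 -0.0468  0.128 ] [287.5004 230.2285] [271.7724 195.8953]
bar [ 0.5521 -0.045   0.268 ] [288.6044 194.2307] [261.0169 176.9885]
big in scene [373.8614 234.0193] stand-frame knob [-0.0037 -0.1353]
```

```bash
python3 -m jog '[{"slide":[3.33,-1.7,0],"yaw":0,"grip":-1},{"slide":[3.33,-1.7,0],"yaw":0,"grip":-1},{"slide":[3.33,-1.7,0],"yaw":0,"grip":-1},{"slide":[3.33,-1.7,0],"yaw":0,"grip":-1},{"slide":[3.33,-1.7,0],"yaw":0,"grip":-1},{"slide":[3.33,-1.7,0],"yaw":0,"grip":-1},{"slide":[3.33,-1.7,0],"yaw":0,"grip":-1}]'
python3 -m jog '[{"slide":[3.33,-1.7,0],"yaw":0,"grip":-1},{"slide":[3.33,-1.7,0],"yaw":0,"grip":-1},{"slide":[3.33,-1.7,0],"yaw":0,"grip":-1},{"slide":[3.33,-1.7,0],"yaw":0,"grip":-1},{"slide":[3.33,-1.7,0],"yaw":0,"grip":-1},{"slide":[3.33,-1.7,0],"yaw":0,"grip":-1},{"slide":[3.33,-1.7,0],"yaw":0,"grip":-1}]'
python3 -m jog '[{"slide":[0,0,0],"yaw":-0.145,"grip":-1},{"slide":[0,0,0],"yaw":-0.145,"grip":-1},{"slide":[0,0,0],"yaw":-0.145,"grip":-1},{"slide":[0,0,0],"yaw":-0.145,"grip":-1},{"slide":[0,0,0],"yaw":-0.145,"grip":-1},{"slide":[0,0,0],"yaw":-0.145,"grip":-1},{"slide":[0,0,0],"yaw":-0.145,"grip":-1},{"slide":[0,0,0],"yaw":-0.145,"grip":-1}]'
python3 -m jog '[{"slide":[0,0,0],"yaw":-0.145,"grip":-1},{"slide":[0,0,0],"yaw":0,"grip":-1}]'
python3 - <<'E'
from h import *
np.set_printoptions(precision=4,suppress=True)
cv2.imwrite('pics/w1.png',manip.camera('wrist'))
o=manip.get_obs();print(o['position'],o['ee_rot'],o['joint_pos'],ray('wrist',(280,210)), manip.calibration('wrist')['vfov'])
for t in['lock_knob','jar','turn_bar','tin']:
    for m in manip.masks_of(t,'wrist')[:2]:
        ys,xs=np.nonzero(m['region']); print(t,round(m['conf'],2),np.round(m['centre'],1),xs.min(),xs.max(),ys.min(),ys.max())
E
```

```text
clock: 1.6
position: [0.366, -0.4197, 0.3041]
ee_rot: [0.99, 0.141, 0.0, 0.0]
ft_force: [-0.0, -0.3, 0.1]
grip_width: 1.001
grasp_force: 0.0
clock: 2.3
position: [0.5566, -0.2405, 0.3041]
ee_rot: [0.99, 0.141, 0.0, 0.0]
ft_force: [1.2, -1.3, 0.5]
grip_width: 0.996
grasp_force: 0.0
clock: 3.1
position: [0.5557, -0.2416, 0.304]
ee_rot: [0.749, 0.663, -0.0, 0.0]
ft_force: [-0.0, 0.2, -0.2]
grip_width: 0.999
grasp_force: 0.0
clock: 3.3
position: [0.5556, -0.2417, 0.3039]
ee_rot: [0.7, 0.714, 0.0, 0.0]
ft_force: [-0.2, -0.4, 0.4]
grip_width: 0.997
grasp_force: 0.0
[ 0.5556 -0.2417  0.3039] [ 0.7022  0.7119  0.     -0.    ] [ 0.778   0.3426 -0.5609  1.4908  0.1837  1.3609  0.2188] (array([ 0.5537, -0.1622,  0.3731]), array([ 0.0143, -0.2924, -0.9564])) 64.54593679960328
lock_knob 0.86 [277.8 121.8] 263 291 105 141
jar 0.82 [180.4 204. ] 152 203 180 230
jar 0.75 [206.   23.8] 159 249 0 66
turn_bar 0.58 [298.8  40.3] 110 440 0 104
```

View pics/w1.png

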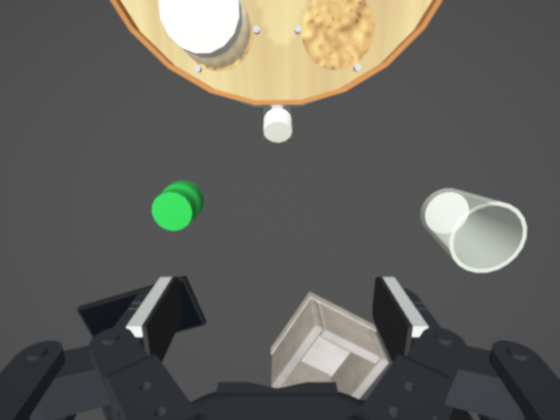

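The wrist view shows the knob at (278,122), with its end face around (278,131), just outside the disc edge. The real jar is at the top left, the green look-alike at (175,207), and the plain planter's near corner at (312,293).

```bash
python3 - <<'E'
from h import *
np.set_printoptions(precision=4,suppress=True)
for n,p,z in[('knobface',(278,131),.0679),('planter corner',(312,293),.07),('green top',(172,211),.05),('green right',(203,200),.03),('cup left base',(425,212),.0),('cup rim left',(449,235),.085),('rim bottom',(278,103.5),.14),('rimL',(112,0),.14),('rimR',(444,0),.14),('corkR',(338,32),.128)]:
    print(n,atz('wrist',p,z))
E
```

```text
knobface [ 0.5553 -0.1818  0.0679]
planter corner [ 0.593  -0.3443  0.07  ]
green top [ 0.4488 -0.2636  0.05  ]
green right [ 0.4764 -0.2571  0.03  ]
cup left base [ 0.7299 -0.2763  0.    ]
cup rim left [ 0.7155 -0.2723  0.085 ]
rim bottom [ 0.5546 -0.1594  0.14  ]
rimL [ 0.4525 -0.1011  0.14  ]
rimR [ 0.6549 -0.0981  0.14  ]
corkR [ 0.5935 -0.1141  0.128 ]
```

```bash
python3 -m jog '[{"slide":[3.5,0,0],"yaw":0,"grip":-1},{"slide":[0,0,4],"yaw":0,"grip":-1},{"slide":[0,0,4],"yaw":0,"grip":-1},{"slide":[0,0,4],"yaw":0,"grip":-1},{"slide":[0,0,3.5],"yaw":0,"grip":-0.3},{"slide":[0,0,3.1],"yaw":0,"grip":-0.3},{"slide":[0,0,0],"yaw":0,"grip":-0.3}]'
python3 -m jog '[{"slide":[0.3,0,0],"yaw":0,"grip":-0.3},{"slide":[0,0,0],"yaw":0,"grip":-0.3}]'
python3 -m jog '[{"slide":[0.3,0,0],"yaw":0,"grip":-0.3},{"slide":[0,0,0],"yaw":0,"grip":-0.3}]'
python3 - <<'E'
from h import *
cv2.imwrite('pics/w2.png',manip.camera('wrist')); o=manip.get_obs();print(o['position'],o['ft_force'],o['grip_width'])
E
```

```text
clock: 4.25
position: [0.5528, -0.2059, 0.1139]
ee_rot: [0.702, 0.713, -0.001, -0.003]
ft_force: [-0.7, -0.2, 0.2]
grip_width: 0.654
grasp_force: 0.0
clock: 4.45
position: [0.5563, -0.2032, 0.1201]
ee_rot: [0.701, 0.713, 0.001, 0.001]
ft_force: [0.7, 0.7, 0.1]
grip_width: 0.651
grasp_force: 0.0
clock: 4.65
position: [0.5556, -0.2002, 0.1193]
ee_rot: [0.701, 0.713, 0.0, 0.001]
ft_force: [-0.3, -0.2, -0.3]
grip_width: 0.65
grasp_force: 0.0
[ 0.55545792 -0.20043915  0.11897986] [-0.11458151  0.5730576   0.69557729] 0.6504488343268291
```

View pics/w2.png

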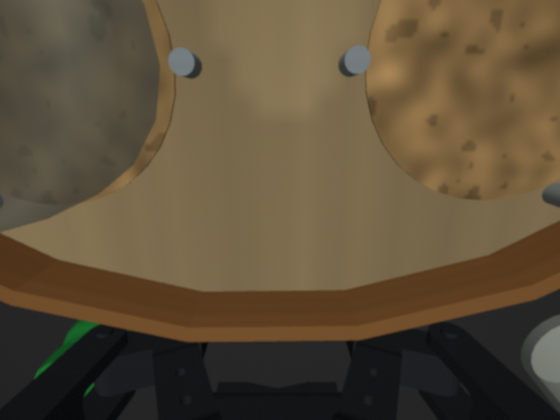

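The wrist view is blocked by the disc: the rim's lower edge is at row 342, and the gripper body starts near row 385, still clear. I'll ease in and watch the force.

```bash
for i in 1 ; do python3 -m jog '[{"slide":[0.2,0,0],"yaw":0,"grip":-0.3},{"slide":[0,0,0],"yaw":0,"grip":-0.3}]'; python3 -m jog '[{"slide":[0.2,0,0],"yaw":0,"grip":-0.3},{"slide":[0,0,0],"yaw":0,"grip":-0.3}]'; done; python3 -m jog '[{"slide":[0,0,0],"yaw":0,"grip":0.3},{"slide":[0,0,0],"yaw":0,"grip":0.6},{"slide":[0,0,0],"yaw":0,"grip":1},{"slide":[0,0,0],"yaw":0,"grip":1},{"slide":[0,0,0],"yaw":0,"grip":1},{"slide":[0,0,0],"yaw":0,"grip":1}]' 40
```

```text
clock: 4.9
position: [0.555, -0.1983, 0.1181]
ee_rot: [0.701, 0.713, 0.0, 0.0]
ft_force: [0.2, -0.4, -0.9]
grip_width: 0.647
grasp_force: 0.0
clock: 5.1
position: [0.5549, -0.1962, 0.1179]
ee_rot: [0.701, 0.713, 0.0, -0.0]
ft_force: [-0.0, -0.2, -0.0]
grip_width: 0.649
grasp_force: 0.0
clock: 5.7
position: [0.5551, -0.1965, 0.1181]
ee_rot: [0.701, 0.713, 0.0, 0.0]
ft_force: [-0.4, 1.2, 3.6]
grip_width: 0.221
grasp_force: 37.6
```

```bash
python3 -m jog '[{"slide":[-0.12,0,-0.16],"yaw":0,"grip":1},{"slide":[-0.12,0,-0.16],"yaw":0,"grip":1},{"slide":[-0.12,0,-0.16],"yaw":0,"grip":1},{"slide":[0,0,0],"yaw":0,"grip":1}]' 60;  python3 -m jog '[{"slide":[-0.12,0,-0.16],"yaw":0,"grip":1},{"slide":[-0.12,0,-0.16],"yaw":0,"grip":1},{"slide":[0,0,0],"yaw":0,"grip":1}]'
```

```text
clock: 6.1
position: [0.5541, -0.2032, 0.1224]
ee_rot: [0.702, 0.712, -0.001, 0.001]
ft_force: [0.4, -8.2, -2.7]
grip_width: 0.005
grasp_force: 4.1
clock: 6.4
position: [0.5545, -0.2035, 0.1258]
ee_rot: [0.701, 0.713, -0.001, -0.0]
ft_force: [-1.5, -5.8, -1.7]
grip_width: -0.003
grasp_force: 2.5
```

The grip on the outer edge slipped off. I'll try gripping the upper rim of the head with the gripper body above the disc edge.

```bash
python3 -m jog '[{"slide":[-0.3,0,0],"yaw":0,"grip":1},{"slide":[0,0,-3.4],"yaw":0,"grip":0},{"slide":[1.1,0,0],"yaw":0,"grip":0},{"slide":[1.1,0,0],"yaw":0,"grip":0},{"slide":[0,0,0.6],"yaw":0,"grip":0},{"slide":[0,0,0.6],"yaw":0,"grip":0},{"slide":[0,0,0],"yaw":0,"grip":0},{"slide":[0,0,0],"yaw":0,"grip":0}]'
python3 -m jog '[{"slide":[0,0,0.2],"yaw":0,"grip":0},{"slide":[0,0,0],"yaw":0,"grip":0},{"slide":[0,0,0],"yaw":0,"grip":0}]'
```

```text
clock: 7.2
position: [0.5544, -0.1839, 0.1471]
ee_rot: [0.701, 0.713, -0.0, -0.001]
ft_force: [-0.1, 0.4, -0.2]
grip_width: 0.502
grasp_force: 0.0
clock: 7.5
position: [0.5547, -0.1837, 0.1459]
ee_rot: [0.701, 0.713, 0.0, 0.0]
ft_force: [0.2, -0.5, 0.0]
grip_width: 0.502
grasp_force: 0.0
```

```bash
python3 -m jog '[{"slide":[0,0,0.2],"yaw":0,"grip":0},{"slide":[0,0,0],"yaw":0,"grip":0}]'
python3 -m jog '[{"slide":[0,0,0.15],"yaw":0,"grip":0},{"slide":[0,0,0],"yaw":0,"grip":0}]'
python3 -m jog '[{"slide":[0,0,0.1],"yaw":0,"grip":0},{"slide":[0,0,0],"yaw":0,"grip":0}]'
```

```text
clock: 7.7
position: [0.5546, -0.1836, 0.1437]
ee_rot: [0.701, 0.713, -0.0, -0.0]
ft_force: [0.2, -0.6, -0.2]
grip_width: 0.499
grasp_force: 0.0
clock: 7.9
position: [0.5546, -0.1835, 0.1422]
ee_rot: [0.701, 0.713, -0.0, -0.0]
ft_force: [-0.2, 1.2, 0.9]
grip_width: 0.498
grasp_force: 0.0
clock: 8.1
position: [0.5547, -0.1836, 0.1413]
ee_rot: [0.701, 0.713, -0.0, 0.0]
ft_force: [-0.7, -0.6, 0.9]
grip_width: 0.497
grasp_force: 0.0
```

```bash
python3 -m jog '[{"slide":[0,0,0.08],"yaw":0,"grip":0},{"slide":[0,0,0],"yaw":0,"grip":0}]'
python3 -m jog '[{"slide":[0,0,0],"yaw":0,"grip":0.3},{"slide":[0,0,0],"yaw":0,"grip":0.6},{"slide":[0,0,0],"yaw":0,"grip":1},{"slide":[0,0,0],"yaw":0,"grip":1},{"slide":[0,0,0],"yaw":0,"grip":1}]' 30
```

```text
clock: 8.3
position: [0.5547, -0.1836, 0.1405]
ee_rot: [0.701, 0.713, -0.0, -0.0]
ft_force: [-0.5, -0.5, 0.4]
grip_width: 0.499
grasp_force: 0.0
clock: 8.8
position: [0.5549, -0.1836, 0.1408]
ee_rot: [0.701, 0.713, 0.0, 0.0]
ft_force: [1.6, -0.6, 2.7]
grip_width: 0.247
grasp_force: 28.2
```

```bash
python3 -m jog '[{"slide":[-0.15,0,-0.07],"yaw":0,"grip":1},{"slide":[-0.15,0,-0.07],"yaw":0,"grip":1},{"slide":[-0.15,0,-0.07],"yaw":0,"grip":1},{"slide":[0,0,0],"yaw":0,"grip":1}]'
```

```text
clock: 9.2
position: [0.5551, -0.1859, 0.143]
ee_rot: [0.7, 0.714, 0.001, -0.001]
ft_force: [-1.5, 8.3, 5.8]
grip_width: 0.248
grasp_force: 29.6
```

```bash
python3 -m jog '[{"slide":[-0.15,0,-0.07],"yaw":0,"grip":1},{"slide":[-0.15,0,-0.07],"yaw":0,"grip":1},{"slide":[0,0,0],"yaw":0,"grip":1}]' 45
python3 -m jog '[{"slide":[-0.15,0,-0.1],"yaw":0,"grip":1},{"slide":[-0.15,0,-0.1],"yaw":0,"grip":1},{"slide":[0,0,0],"yaw":0,"grip":1}]'
```

```text
clock: 9.5
position: [0.5551, -0.1869, 0.1441]
ee_rot: [0.7, 0.714, 0.002, -0.002]
ft_force: [-1.1, 14.2, 5.3]
grip_width: 0.228
grasp_force: 43.4
clock: 9.8
position: [0.5552, -0.1889, 0.1463]
ee_rot: [0.7, 0.715, 0.002, -0.003]
ft_force: [-3.2, 16.6, 9.8]
grip_width: 0.234
grasp_force: 44.8
```

```bash
python3 -m jog '[{"slide":[-0.1,0,-0.15],"yaw":0,"grip":1},{"slide":[-0.1,0,-0.15],"yaw":0,"grip":1},{"slide":[0,0,0],"yaw":0,"grip":1}]'
python3 -m jog '[{"slide":[-0.12,0,-0.15],"yaw":0,"grip":1},{"slide":[-0.12,0,-0.15],"yaw":0,"grip":1},{"slide":[0,0,0],"yaw":0,"grip":1}]'
```

```text
clock: 10.1
position: [0.5553, -0.1916, 0.1498]
ee_rot: [0.7, 0.714, 0.002, -0.002]
ft_force: [-4.1, 14.4, 13.3]
grip_width: 0.234
grasp_force: 46.2
clock: 10.4
position: [0.5554, -0.1942, 0.1531]
ee_rot: [0.7, 0.714, 0.001, -0.002]
ft_force: [-6.7, 15.3, 15.7]
grip_width: 0.232
grasp_force: 47.3
```

```bash
python3 -m jog '[{"slide":[-0.12,0,-0.16],"yaw":0,"grip":1},{"slide":[-0.12,0,-0.16],"yaw":0,"grip":1},{"slide":[0,0,0],"yaw":0,"grip":1}]'
python3 -m jog '[{"slide":[-0.12,0,-0.16],"yaw":0,"grip":1},{"slide":[0,0,0],"yaw":0,"grip":1},{"slide":[0,0,0],"yaw":0,"grip":1}]'
python3 - <<'E'
from h import *
b=manip.camera('scene');c=manip.camera('wrist')
x=cv2.resize(b[160:280,180:330],None,fx=4,fy=4,interpolation=cv2.INTER_CUBIC)
cv2.imwrite('pics/c3.png',np.hstack([x[:,:400],cv2.resize(c,(400,480))]))
E
```

```text
clock: 10.7
position: [0.5555, -0.1965, 0.1562]
ee_rot: [0.7, 0.714, 0.002, -0.002]
ft_force: [-4.2, 15.2, 12.6]
grip_width: 0.233
grasp_force: 46.2
clock: 11.0
position: [0.5555, -0.1977, 0.1577]
ee_rot: [0.7, 0.714, 0.002, -0.002]
ft_force: [-4.0, 15.6, 11.9]
grip_width: 0.227
grasp_force: 46.0
```

View pics/c3.png

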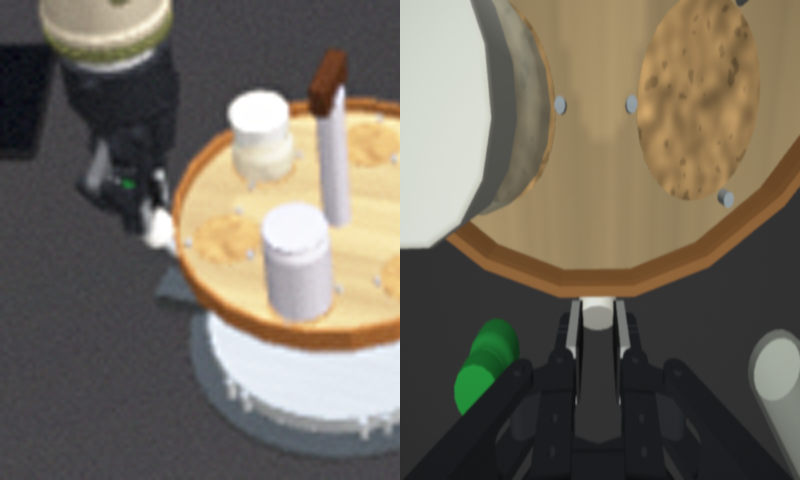

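The left crop shows the fingers holding the white knob at about (160,228), well up from the bush. In the wrist view its head is at (597,312) between the pads. Travel is about 22 mm, so I'll release, rise and check.

```bash
python3 -m jog '[{"slide":[0,0,0],"yaw":0,"grip":0},{"slide":[0,0,0],"yaw":0,"grip":0},{"slide":[0,0,0],"yaw":0,"grip":0},{"slide":[0,0,-4],"yaw":0,"grip":0},{"slide":[0,0,-4],"yaw":0,"grip":0},{"slide":[0,0,-4],"yaw":0,"grip":0},{"slide":[0,0,-4],"yaw":0,"grip":0},{"slide":[0,0,-3.5],"yaw":0,"grip":0}]'
python3 -m jog '[{"slide":[-2,0,0],"yaw":0,"grip":0},{"slide":[0,0,0],"yaw":0,"grip":0},{"slide":[0,0,0],"yaw":0,"grip":0}]'
python3 - <<'E'
from h import *
np.set_printoptions(precision=4,suppress=True)
im=manip.camera('wrist');cv2.imwrite('pics/w4.png',im);o=manip.get_obs();print(o['position'],o['joint_pos'])
for m in manip.masks_of('lock_knob','wrist')[:2]:
    ys,xs=np.nonzero(m['region']); print(round(m['conf'],2),m['centre'],xs.min(),xs.max(),ys.min(),ys.max())
k=np.array([.5555,-.0442])
for s in(0,.022):
    r=.132+.616*(s+.01); z=.06+.788*(s+.01); print(s,proj('wrist',[.5553,-.044-r,z]))
E
```

```text
clock: 11.9
position: [0.5548, -0.2026, 0.3541]
ee_rot: [0.701, 0.713, -0.0, 0.001]
ft_force: [0.4, -0.4, -0.3]
grip_width: 0.499
grasp_force: 0.0
clock: 12.2
position: [0.5548, -0.2228, 0.3505]
ee_rot: [0.702, 0.713, -0.0, -0.001]
ft_force: [-0.1, -0.3, -0.3]
grip_width: 0.499
grasp_force: 0.0
[ 0.5549 -0.222   0.3504] [ 0.7627  0.3058 -0.5766  1.439   0.1655  1.4478  0.2032]
0.63 [277.6, 151.2] 265 291 129 171
0 [278.7889 148.3276]
0.022 [278.6062 163.9373]
```

View pics/w4.png

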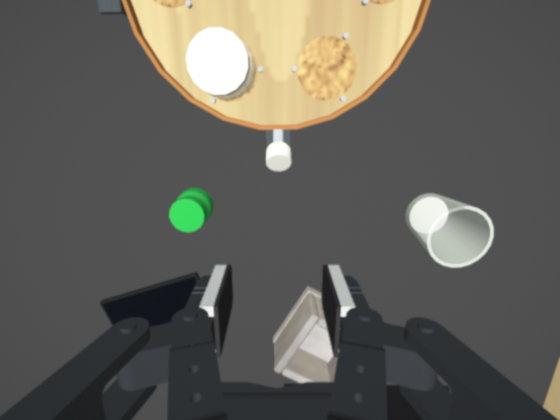

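The knob's end face is at (278,160), which matches the prediction for fully out (164), and the shaft is visible. Next I go over the turning bar.

```bash
python3 -m jog '[{"slide":[4,0,-1],"yaw":0,"grip":0},{"slide":[4.5,0,0],"yaw":0,"grip":0},{"slide":[4.5,0,0],"yaw":0,"grip":0},{"slide":[4.8,0,0],"yaw":0,"grip":0},{"slide":[0,0,0],"yaw":-0.1428,"grip":0},{"slide":[0,0,0],"yaw":-0.1428,"grip":0},{"slide":[0,0,0],"yaw":-0.1428,"grip":0},{"slide":[0,0,0],"yaw":-0.1428,"grip":0}]'
python3 -m jog '[{"slide":[0,0,0],"yaw":-0.1428,"grip":0},{"slide":[0,0,0],"yaw":-0.1428,"grip":0},{"slide":[0,0,0],"yaw":-0.1428,"grip":0},{"slide":[0,0,0],"yaw":-0.1428,"grip":0},{"slide":[0,0,0],"yaw":-0.1428,"grip":0},{"slide":[0,0,0],"yaw":-0.1428,"grip":0},{"slide":[0,0,0],"yaw":-0.1428,"grip":0},{"slide":[0,0,0],"yaw":0,"grip":0}]'
python3 - <<'E'
from h import *
np.set_printoptions(precision=4,suppress=True)
manip.camera('wrist');o=manip.get_obs();print(o['position'],o['ee_rot'],o['joint_pos'])
for m in manip.masks_of('turn_bar','wrist')[:2]:
    ys,xs=np.nonzero(m['region']); print(round(m['conf'],2),m['centre'],xs.min(),xs.max(),ys.min(),ys.max())
    print(atz('wrist',m['centre'],.26))
im=manip.camera('top')
x=cv2.resize(im[140:270,230:350],None,fx=4.5,fy=4.5,interpolation=cv2.INTER_CUBIC);cv2.imwrite('pics/t5.png',np.hstack([x,cv2.resize(manip.camera('wrist')[:,140:420],(220,330))]) if 0 else x)
E
```

```text
clock: 13.1
position: [0.552, -0.0433, 0.3611]
ee_rot: [0.469, 0.883, -0.0, -0.001]
ft_force: [0.1, 0.3, -1.1]
grip_width: 0.5
grasp_force: 0.0
clock: 13.9
position: [0.552, -0.0436, 0.3612]
ee_rot: [-0.01, 1.0, 0.0, -0.001]
ft_force: [-0.8, -0.9, 0.8]
grip_width: 0.497
grasp_force: 0.0
[ 0.5521 -0.0437  0.3613] [-0.0073  1.      0.0002 -0.0005] [ 0.7321  0.2494 -0.869   1.5259  0.1905  1.4558  1.4417]
0.69 [96.0, 318.2] 60 137 287 355
[ 0.5941 -0.1507  0.26  ]
0.61 [275.0, 184.4] 146 404 58 306
[ 0.5109 -0.0444  0.26  ]
```

```bash
python3 -m jog '[{"slide":[0,0,2.2],"yaw":0,"grip":0},{"slide":[0,0,2.1],"yaw":0,"grip":0},{"slide":[0,0,0],"yaw":0,"grip":0},{"slide":[0,0,0],"yaw":0,"grip":1},{"slide":[0,0,0],"yaw":0,"grip":1},{"slide":[0,0,0],"yaw":0,"grip":1},{"slide":[0,0,0],"yaw":0,"grip":1},{"slide":[0,0,0],"yaw":0,"grip":1}]' 40
```

```text
clock: 14.85
position: [0.5528, -0.0451, 0.3207]
ee_rot: [-0.007, 1.0, -0.001, 0.001]
ft_force: [-2.7, -3.4, 5.8]
grip_width: 0.154
grasp_force: 61.6
```

```bash
python3 -m jog '[{"slide":[0,0,0],"yaw":0.131,"grip":1},{"slide":[0,0,0],"yaw":0.131,"grip":1},{"slide":[0,0,0],"yaw":0.131,"grip":1},{"slide":[0,0,0],"yaw":0.131,"grip":1},{"slide":[0,0,0],"yaw":0.131,"grip":1},{"slide":[0,0,0],"yaw":0.131,"grip":1},{"slide":[0,0,0],"yaw":0.131,"grip":1},{"slide":[0,0,0],"yaw":0.131,"grip":1}]'
python3 -m jog '[{"slide":[0,0,0],"yaw":0,"grip":1},{"slide":[0,0,0],"yaw":0,"grip":1},{"slide":[0,0,0],"yaw":0,"grip":0},{"slide":[0,0,0],"yaw":0,"grip":0},{"slide":[0,0,0],"yaw":0,"grip":0},{"slide":[0,0,-4.5],"yaw":0,"grip":0},{"slide":[0,0,0],"yaw":0,"grip":0}]'
python3 - <<'E'
from h import *
np.set_printoptions(precision=4,suppress=True)
im=manip.camera('scene'); x=cv2.resize(im[160:280,200:320],None,fx=3.3,fy=3.3,interpolation=cv2.INTER_CUBIC)
w=manip.camera('wrist'); o=manip.get_obs(); print(o['position'],o['ee_rot'],o['joint_pos'])
cv2.imwrite('pics/c6.png',np.hstack([x,cv2.resize(w,(396,396))]))
for c in('scene','wrist'):
  for t in('jar','tin','bottle'):
    for m in manip.masks_of(t,c)[:2]:
        ys,xs=np.nonzero(m['region']); print(c,t,round(m['conf'],2),m['centre'],xs.min(),xs.max(),ys.min(),ys.max(),atz(c,m['centre'],.128+{'jar':.026,'tin':.036,'bottle':.046}[t]))
E
```

```text
clock: 15.65
position: [0.5521, -0.0466, 0.3207]
ee_rot: [0.497, 0.868, -0.002, 0.001]
ft_force: [-8.6, -8.8, 8.6]
grip_width: 0.157
grasp_force: 62.5
clock: 16.35
position: [0.5537, -0.0432, 0.3689]
ee_rot: [0.493, 0.87, 0.001, 0.003]
ft_force: [-0.4, 0.5, 0.5]
grip_width: 0.505
grasp_force: 0.0
[ 0.5527 -0.0436  0.3649] [0.4928 0.8701 0.0005 0.0009] [ 0.6213  0.2183 -0.7276  1.5251  0.1459  1.4515  0.4285]
scene jar 0.78 [213.9, 200.4] 206 220 192 210 [ 0.5638 -0.1905  0.154 ]
scene jar 0.69 [274.6, 190.3] 266 279 179 201 [ 0.4729 -0.0369  0.154 ]
scene tin 0.94 [232.7, 210.7] 226 244 196 224 [ 0.5958 -0.118   0.164 ]
scene bottle 0.75 [282.2, 218.1] 277 290 204 233 [0.5924 0.0243 0.174 ]
wrist jar 0.68 [127.5, 270.4] 104 149 250 295 [ 0.4657 -0.1704  0.154 ]
wrist jar 0.57 [187.1, 154.3] 156 222 127 185 [ 0.4657 -0.0456  0.154 ]
wrist tin 0.93 [272.9, 302.8] 247 297 256 330 [ 0.5961 -0.1251  0.164 ]
wrist bottle 0.93 [358.7, 157.0] 327 391 130 186 [0.5838 0.0257 0.174 ]
wrist bottle 0.45 [308.4, 363.9] 290 333 342 383 [ 0.6563 -0.1598  0.174 ]
```

View pics/c6.png

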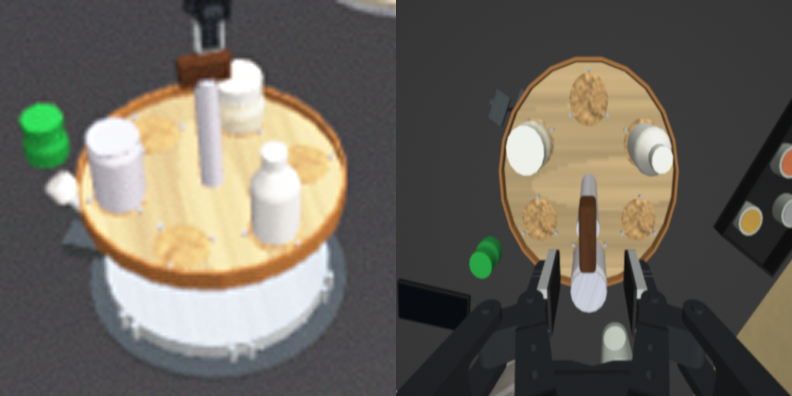

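The carousel has turned one place. The jar is now in the front place at about (0.470,-0.043), the tin is right-rear and the bottle left-rear. Now I push the knob home with shut fingers.

```bash
python3 -m jog '[{"slide":[0,0,0],"yaw":0.129,"grip":1},{"slide":[0,0,0],"yaw":0.129,"grip":1},{"slide":[0,0,0],"yaw":0.129,"grip":1},{"slide":[0,0,0],"yaw":0.129,"grip":1},{"slide":[-4,0.1,0],"yaw":0,"grip":1},{"slide":[-4,0.1,0],"yaw":0,"grip":1},{"slide":[-4,0.1,0],"yaw":0,"grip":1},{"slide":[-3.4,0,0],"yaw":0,"grip":1}]' 20
python3 -m jog '[{"slide":[0,0,4.5],"yaw":0,"grip":1},{"slide":[0,0,4.5],"yaw":0,"grip":1},{"slide":[0,0,4.5],"yaw":0,"grip":1},{"slide":[0,0,4.5],"yaw":0,"grip":1},{"slide":[0,0,1],"yaw":0,"grip":1},{"slide":[0,0,0],"yaw":0,"grip":1},{"slide":[0,0,0],"yaw":0,"grip":1}]'
```

```text
clock: 17.55
position: [0.5586, -0.2003, 0.3634]
ee_rot: [0.699, 0.715, -0.0, -0.0]
ft_force: [-0.2, 0.4, 0.2]
grip_width: 0.003
grasp_force: 0.0
clock: 18.25
position: [0.5601, -0.1981, 0.1761]
ee_rot: [0.699, 0.715, 0.001, 0.001]
ft_force: [0.2, 1.3, 0.4]
grip_width: -0.006
grasp_force: 0.0
```

```bash
python3 -m jog '[{"slide":[0,-0.45,0.5],"yaw":0,"grip":1},{"slide":[0,0,0.5],"yaw":0,"grip":1},{"slide":[0,0,0],"yaw":0,"grip":1}]'
python3 -m jog '[{"slide":[0.25,0,0.32],"yaw":0,"grip":1},{"slide":[0.25,0,0.32],"yaw":0,"grip":1},{"slide":[0,0,0],"yaw":0,"grip":1}]'
python3 -m jog '[{"slide":[0.25,0,0.32],"yaw":0,"grip":1},{"slide":[0.25,0,0.32],"yaw":0,"grip":1},{"slide":[0,0,0],"yaw":0,"grip":1}]'
```

```text
clock: 18.55
position: [0.5543, -0.1983, 0.164]
ee_rot: [0.699, 0.715, -0.0, 0.0]
ft_force: [0.1, 0.7, -0.1]
grip_width: -0.003
grasp_force: 0.0
clock: 18.85
position: [0.5545, -0.1928, 0.1575]
ee_rot: [0.699, 0.716, -0.0, 0.0]
ft_force: [-0.2, -0.3, 0.1]
grip_width: -0.003
grasp_force: 0.0
clock: 19.15
position: [0.5541, -0.1872, 0.1505]
ee_rot: [0.698, 0.716, 0.0, -0.0]
ft_force: [0.8, 0.7, -0.6]
grip_width: 0.001
grasp_force: 0.0
```

```bash
python3 -m jog '[{"slide":[0.12,0,0.16],"yaw":0,"grip":1},{"slide":[0.12,0,0.16],"yaw":0,"grip":1},{"slide":[0,0,0],"yaw":0,"grip":1}]'
python3 -m jog '[{"slide":[0,0,0.2],"yaw":0,"grip":1},{"slide":[0,0,0.1],"yaw":0,"grip":1},{"slide":[0,0,0],"yaw":0,"grip":1}]'
python3 - <<'E'
from h import *
im=manip.camera('scene'); x=cv2.resize(im[170:260,190:280],None,fx=4.4,fy=4.4,interpolation=cv2.INTER_CUBIC)
w=manip.camera('wrist')
cv2.imwrite('pics/c7.png',np.hstack([x,cv2.resize(w[210:],(396,396))]))
E
```

```text
clock: 19.45
position: [0.5541, -0.1854, 0.1476]
ee_rot: [0.699, 0.716, -0.0, -0.0]
ft_force: [0.1, -0.6, -1.0]
grip_width: 0.003
grasp_force: 0.0
clock: 19.75
position: [0.5543, -0.1858, 0.1451]
ee_rot: [0.699, 0.715, -0.0, 0.0]
ft_force: [-0.2, -0.5, 2.1]
grip_width: 0.003
grasp_force: 0.7
```

View pics/c7.png

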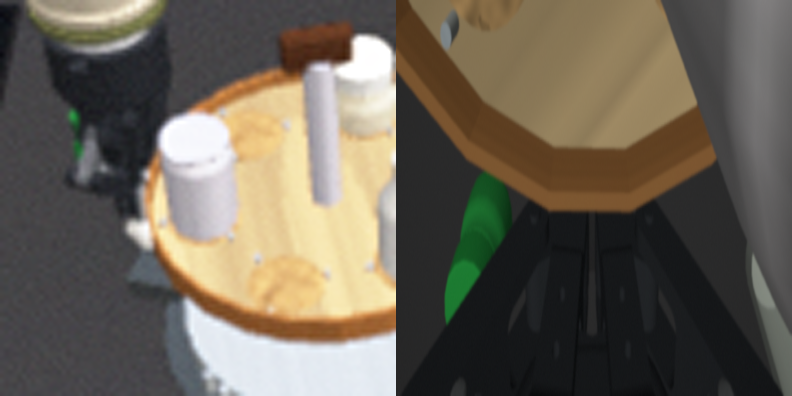

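Contact shows only near the home height, so the knob has probably clicked in. I'll press a little more, then rise and check.

```bash
python3 -m jog '[{"slide":[0,0,0.1],"yaw":0,"grip":1},{"slide":[0,0,0.15],"yaw":0,"grip":1},{"slide":[0,0,0],"yaw":0,"grip":1}]'
python3 -m jog '[{"slide":[0,0,-3],"yaw":0,"grip":1},{"slide":[-0.8,0,-4],"yaw":0,"grip":1},{"slide":[-0.8,0,-4.5],"yaw":0,"grip":1},{"slide":[-0.8,0,-4.5],"yaw":0,"grip":0},{"slide":[-0.8,0,-4.5],"yaw":0,"grip":0},{"slide":[-0.8,0,0],"yaw":0,"grip":0},{"slide":[0,0,0],"yaw":0,"grip":0}]'
python3 - <<'E'
from h import *
np.set_printoptions(precision=4,suppress=True)
w=manip.camera('wrist');o=manip.get_obs();print(o['position'],o['ee_rot'],o['joint_pos'])
for s in(0,.011,.022):
    r=.132+.616*(s+.01); z=.06+.788*(s+.01); print(s,proj('wrist',[.5553,-.044-r,z]),proj('wrist',[.5553,-.044-r-.0102,z-.008]))
for m in manip.masks_of('lock_knob','wrist')[:2]:
    ys,xs=np.nonzero(m['region']); print(round(m['conf'],2),m['centre'],xs.min(),xs.max(),ys.min(),ys.max())
cv2.imwrite('pics/w8.png',cv2.resize(w[60:240,140:420],None,fx=2.8,fy=2.8))
for m in manip.masks_of('jar','wrist')[:3]:
    ys,xs=np.nonzero(m['region']); print(round(m['conf'],2),m['centre'],xs.min(),xs.max(),ys.min(),ys.max())
E
```

```text
clock: 20.15
position: [0.5549, -0.1866, 0.1439]
ee_rot: [0.699, 0.715, -0.0, 0.001]
ft_force: [-3.0, -1.5, 12.6]
grip_width: -0.001
grasp_force: 5.6
clock: 20.85
position: [0.5552, -0.2269, 0.3478]
ee_rot: [0.699, 0.715, 0.0, 0.001]
ft_force: [-0.5, -1.0, -0.1]
grip_width: 0.499
grasp_force: 0.0
[ 0.5548 -0.226   0.3464] [ 0.699   0.7152 -0.0003 -0.0005] [ 0.7576  0.3074 -0.5624  1.4433  0.1634  1.4387  0.2176]
0 [279.118  144.2699] [278.829  153.2616]
0.011 [279.002  151.9871] [278.7115 160.8998]
0.022 [278.8816 159.9933] [278.5897 168.815 ]
0.92 [278.4, 134.1] 264 290 123 150
0.74 [190.7, 206.1] 167 210 185 227
```

View pics/w8.png

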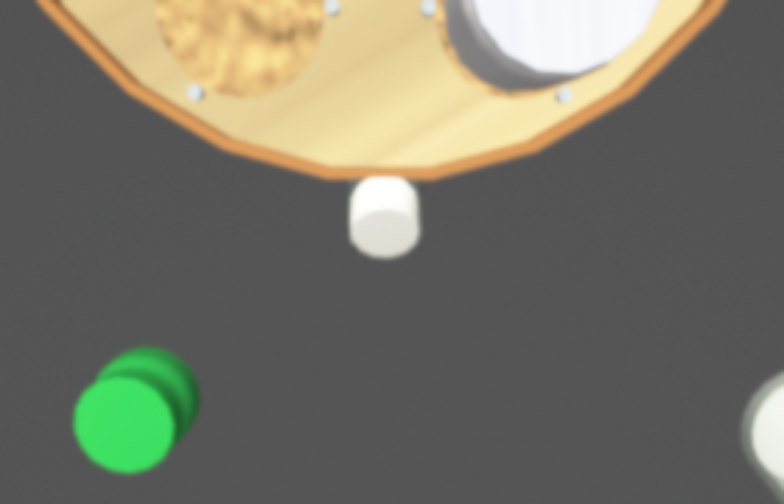

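The knob's lower edge is at row 152, against 153 predicted for home, so the lock is home. Next is the jar at the front place.

```bash
python3 -m jog '[{"slide":[3.64,-1.58,-1],"yaw":0,"grip":-0.7},{"slide":[3.64,-1.58,0],"yaw":0,"grip":-0.7},{"slide":[3.64,-1.58,0],"yaw":0,"grip":-0.7},{"slide":[3.64,-1.58,0],"yaw":0,"grip":-0.7},{"slide":[3.64,-1.58,0],"yaw":0,"grip":-0.7},{"slide":[0,0,0],"yaw":-0.1428,"grip":-0.7},{"slide":[0,0,0],"yaw":-0.1428,"grip":-0.7},{"slide":[0,0,0],"yaw":-0.1428,"grip":-0.7}]'
python3 -m jog '[{"slide":[0,0,0],"yaw":-0.1428,"grip":-0.7},{"slide":[0,0,0],"yaw":-0.1428,"grip":-0.7},{"slide":[0,0,0],"yaw":-0.1428,"grip":-0.7},{"slide":[0,0,0],"yaw":-0.1428,"grip":-0.7},{"slide":[0,0,0],"yaw":-0.1428,"grip":-0.7},{"slide":[0,0,0],"yaw":-0.1428,"grip":-0.7},{"slide":[0,0,0],"yaw":-0.1428,"grip":-0.7},{"slide":[0,0,0],"yaw":-0.1428,"grip":-0.7}]'
python3 - <<'E'
from h import *
np.set_printoptions(precision=4,suppress=True)
w=manip.camera('wrist');o=manip.get_obs();print(o['position'],o['ee_rot'],o['joint_pos'],o['grip_width'])
print(proj('wrist',[.472,-.046,.18]))
for m in manip.masks_of('jar','wrist')[:3]:
    ys,xs=np.nonzero(m['region']); print(round(m['conf'],2),m['centre'],xs.min(),xs.max(),ys.min(),ys.max(),atz('wrist',m['centre'],.17))
cv2.imwrite('pics/w9.png',w)
E
```

```text
clock: 21.8
position: [0.4712, -0.0448, 0.3563]
ee_rot: [0.528, 0.85, -0.001, -0.001]
ft_force: [0.1, 0.1, -0.1]
grip_width: 0.852
grasp_force: 0.0
clock: 22.6
position: [0.4713, -0.0451, 0.3561]
ee_rot: [-0.015, 1.0, 0.0, -0.001]
ft_force: [-0.5, 0.1, 0.5]
grip_width: 0.853
grasp_force: 0.0
[ 0.4713 -0.0451  0.3561] [-0.0198  0.9998  0.0002 -0.001 ] [ 0.6945  0.0074 -0.6886  1.7291  0.0044  1.4089  1.6156] 0.8501505240911746
[274.3374 216.4441]
0.83 [90.8, 150.8] 62 119 131 173 [ 0.4266 -0.1868  0.17  ]
0.64 [276.5, 206.1] 248 301 174 237 [ 0.4666 -0.0445  0.17  ]
```

View pics/w9.png

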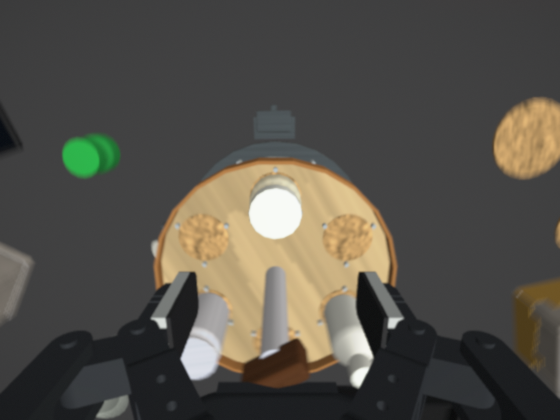

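The cap is at (275,213), in front of the tab at (274,123), and matches the estimate. The big coaster is at (530,138). I'll descend and grip.

```bash
python3 -m jog '[{"slide":[0,0,4],"yaw":0,"grip":-0.7},{"slide":[0,0,4],"yaw":0,"grip":-0.7},{"slide":[0,0,3.5],"yaw":0,"grip":-0.7},{"slide":[0,0,2.7],"yaw":0,"grip":-0.7},{"slide":[0,0,0],"yaw":0,"grip":-0.7},{"slide":[0,0,0],"yaw":0,"grip":-0.7}]'
python3 -m jog '[{"slide":[0,0,0],"yaw":0,"grip":0},{"slide":[0,0,0],"yaw":0,"grip":0.3},{"slide":[0,0,0],"yaw":0,"grip":0.3},{"slide":[0,0,0],"yaw":0,"grip":1},{"slide":[0,0,0],"yaw":0,"grip":1},{"slide":[0,0,0],"yaw":0,"grip":1}]' 30
```

```text
clock: 23.3
position: [0.4718, -0.0453, 0.2157]
ee_rot: [-0.011, 1.0, 0.0, -0.0]
ft_force: [-0.6, 0.3, 1.1]
grip_width: 0.85
grasp_force: 0.0
clock: 23.9
position: [0.4727, -0.0458, 0.2172]
ee_rot: [-0.011, 1.0, -0.001, 0.001]
ft_force: [-1.6, -0.4, 7.4]
grip_width: 0.506
grasp_force: 29.4
```

```bash
python3 -m jog '[{"slide":[0,0,-3],"yaw":0,"grip":1},{"slide":[0,0,-4],"yaw":0,"grip":1},{"slide":[0,0,-3.5],"yaw":0,"grip":1},{"slide":[0,0,0],"yaw":0,"grip":1}]'
python3 -m jog '[{"slide":[0.54,3.96,0],"yaw":0,"grip":1},{"slide":[0.54,3.96,0],"yaw":0,"grip":1},{"slide":[0.54,3.96,0],"yaw":0,"grip":1},{"slide":[0.54,3.96,0],"yaw":0,"grip":1},{"slide":[0.54,3.96,0],"yaw":0,"grip":1},{"slide":[0,0,0],"yaw":0,"grip":1}]'
python3 - <<'E'
from h import *
np.set_printoptions(precision=4,suppress=True)
w=manip.camera('wrist');o=manip.get_obs();print(o['position'],o['ee_rot'],o['joint_pos'],o['grip_width'])
for c in('wrist','top'):
  if c=='top': manip.camera('top')
  for m in manip.masks_of('coaster',c)[:3]:
    ys,xs=np.nonzero(m['region']); P=np.c_[xs,ys].astype(np.float32)
    (cx,cy),_,_=cv2.fitEllipse(cv2.convexHull(P)); print(c,round(m['conf'],2),(cx,cy),xs.min(),xs.max(),ys.min(),ys.max(),atz(c,(cx,cy),.005), 'size',np.linalg.norm(atz(c,(xs.max()+.5,cy),.005)-atz(c,(xs.min()-.5,cy),.005)))
print(proj('wrist',[.4224,.27,.005]))
E
```

```text
clock: 24.3
position: [0.4736, -0.0453, 0.3258]
ee_rot: [-0.012, 1.0, -0.001, 0.004]
ft_force: [1.0, 0.4, -1.4]
grip_width: 0.502
grasp_force: 30.8
clock: 24.9
position: [0.4384, 0.1572, 0.3208]
ee_rot: [-0.016, 1.0, 0.001, 0.0]
ft_force: [-0.9, -0.8, -0.5]
grip_width: 0.506
grasp_force: 30.9
[0.4393 0.1543 0.3205] [-0.0143  0.9999  0.0001  0.0003] [ 0.484   0.0165 -0.9112  1.7984  0.0135  1.3325  1.169 ] 0.5058383070868337
wrist 0.82 (372.7030029296875, 166.64584350585938) 333 412 128 206 [0.4229 0.2641 0.005 ] size 0.09286721345693932
wrist 0.66 (439.6631164550781, 256.9275817871094) 412 467 232 281 [0.5352 0.362  0.005 ] size 0.0709600656939174
top 0.84 (157.33189392089844, 217.85928344726562) 148 166 207 228 [0.5328 0.3765 0.005 ] size 0.06237845463754612
top 0.61 (178.04696655273438, 255.4932098388672) 175 182 249 262 [0.4087 0.3041 0.005 ] size 0.02586240218174175
[379.3844 165.7335]
```

```bash
python3 -m jog '[{"slide":[0.42,3.78,0],"yaw":0,"grip":1},{"slide":[0.42,3.78,0],"yaw":0,"grip":1},{"slide":[0.42,3.78,0],"yaw":0,"grip":1},{"slide":[0,0,3],"yaw":0,"grip":1},{"slide":[0,0,4.5],"yaw":0,"grip":1},{"slide":[0,0,4.5],"yaw":0,"grip":1},{"slide":[0,0,4.5],"yaw":0,"grip":1},{"slide":[0,0,3],"yaw":0,"grip":1}]'
python3 -m jog '[{"slide":[0,0,1],"yaw":0,"grip":1},{"slide":[0,0,0.6],"yaw":0,"grip":1},{"slide":[0,0,0],"yaw":0,"grip":1},{"slide":[0,0,0],"yaw":0,"grip":1}]'
python3 - <<'E'
from h import *
np.set_printoptions(precision=4,suppress=True)
o=manip.get_obs();print(o['position'],o['ee_rot'],o['ft_force'])
w=manip.camera('wrist');s=manip.camera('scene')
cv2.imwrite('pics/c10.png',np.hstack([cv2.resize(w,(500,375)),cv2.resize(s[190:270,340:404],(300,375))]))
E
```

```text
clock: 25.9
position: [0.4246, 0.2625, 0.1221]
ee_rot: [-0.011, 1.0, -0.001, -0.001]
ft_force: [0.7, 0.1, -2.0]
grip_width: 0.504
grasp_force: 31.0
clock: 26.3
position: [0.4258, 0.265, 0.1108]
ee_rot: [-0.012, 1.0, 0.0, 0.001]
ft_force: [1.5, -0.2, -1.1]
grip_width: 0.505
grasp_force: 31.1
[0.4258 0.265  0.1108] [-0.0116  0.9999  0.0003  0.0011] [ 1.4777 -0.1847 -1.1246]
```

View pics/c10.png

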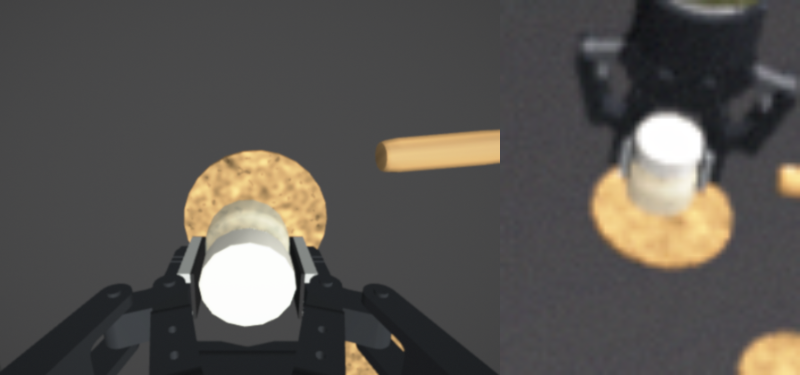

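The jar is upright above the middle of the large coaster, with the brush well clear. Lowering onto contact.

```bash
python3 -m jog '[{"slide":[0,0,0.7],"yaw":0,"grip":1},{"slide":[0,0,0.6],"yaw":0,"grip":1},{"slide":[0,0,0],"yaw":0,"grip":1},{"slide":[0,0,0],"yaw":0,"grip":1}]'
python3 -m jog '[{"slide":[0,0,0.15],"yaw":0,"grip":1},{"slide":[0,0,0],"yaw":0,"grip":1}]'
python3 -m jog '[{"slide":[0,0,0.15],"yaw":0,"grip":1},{"slide":[0,0,0],"yaw":0,"grip":1}]'
```

```text
clock: 26.8
position: [0.4247, 0.2648, 0.0962]
ee_rot: [-0.012, 1.0, -0.0, -0.0]
ft_force: [-0.3, 0.3, -1.6]
grip_width: 0.504
grasp_force: 31.1
clock: 27.0
position: [0.4248, 0.2648, 0.0948]
ee_rot: [-0.012, 1.0, -0.0, -0.0]
ft_force: [-0.0, 0.3, -1.6]
grip_width: 0.508
grasp_force: 31.1
clock: 27.2
position: [0.425, 0.265, 0.0942]
ee_rot: [-0.012, 1.0, -0.0, 0.0]
ft_force: [-4.3, -2.5, 12.7]
grip_width: 0.502
grasp_force: 33.1
```

Contact made (12.7 N), so the jar is on the coaster. I'll release gently and rise.

```bash
python3 -m jog '[{"slide":[0,0,-0.05],"yaw":0,"grip":0},{"slide":[0,0,0],"yaw":0,"grip":-0.2},{"slide":[0,0,0],"yaw":0,"grip":-0.5},{"slide":[0,0,0],"yaw":0,"grip":-0.5},{"slide":[0,0,0],"yaw":0,"grip":-0.5}]'
python3 -m jog '[{"slide":[0,0,-2],"yaw":0,"grip":-0.5},{"slide":[0,0,-3],"yaw":0,"grip":-0.5},{"slide":[0,0,-4],"yaw":0,"grip":-0.5},{"slide":[0,0,-4],"yaw":0,"grip":-0.5},{"slide":[0,0,-3],"yaw":0,"grip":-0.5},{"slide":[0,0,0],"yaw":0,"grip":-0.5},{"slide":[0,0,0],"yaw":0,"grip":-0.5}]'
python3 - <<'E'
from h import *
w=manip.camera('wrist');s=manip.camera('scene')
cv2.imwrite('pics/c11.png',np.hstack([cv2.resize(w,(400,300)),cv2.resize(s[160:280,200:420],(400,300),interpolation=cv2.INTER_CUBIC)]))
for t in('jar','coaster'):
    for m in manip.masks_of(t,'wrist')[:2]:
        ys,xs=np.nonzero(m['region']); print(t,round(m['conf'],2),xs.min(),xs.max(),ys.min(),ys.max(),atz('wrist',m['centre'],.005 if t=='coaster' else .035))
E
```

```text
clock: 27.7
position: [0.4249, 0.2647, 0.0938]
ee_rot: [-0.012, 1.0, -0.0, -0.0]
ft_force: [0.3, 0.9, -0.2]
grip_width: 0.743
grasp_force: 0.0
clock: 28.4
position: [0.425, 0.2647, 0.254]
ee_rot: [-0.012, 1.0, -0.0, 0.001]
ft_force: [0.7, -0.5, -1.3]
grip_width: 0.748
grasp_force: 0.0
jar 0.64 253 301 167 226 [0.4193412  0.26457657 0.035     ]
coaster 0.66 338 403 262 308 [0.51735269 0.37676145 0.005     ]
coaster 0.6 236 328 143 233 [0.40484362 0.28144504 0.005     ]
```

View pics/c11.png

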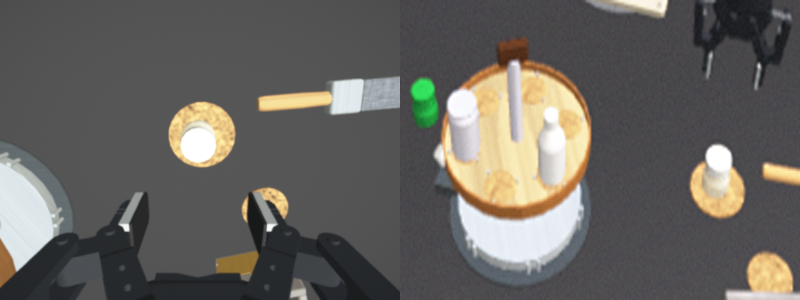

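The jar stands upright well inside the large coaster, at (200,135) left and (718,170) right. The carousel is locked, its other items are standing, and the gripper is clear.

```bash
python3 -c "
from workcell import manip
print(manip.hand_in())"
```

```text
the job is handed in; nothing more can be done
None
```

The job is handed in at about 28.5 s on the robot's clock: the lock knob was pulled out, the carousel turned one place to bring the jar to the pointer tab, the knob pushed home, and the jar set upright on the 92 mm coaster. My first grip on the knob slipped before a second one held.

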